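Colour reading on a sloped clay sample tile

ROBOT

A 6-joint arm with a two-finger parallel gripper is mounted at the origin on the work surface. World frame = base frame: x ahead of the robot, y to its left, z up, the work surface at z = 0. Lengths are in m, angles in rad, forces in N, time in s.
With the tool pointing down it reaches from about 0.35 to 0.8 m from the base axis. Payload 7.3 kg.
Tool frame: the origin (TCP) lies between the finger pads; the fingertips stand 25 mm ahead of it and the grasp point (between the pads) lies 6 mm ahead of it (r.tip_extent is the distance from the TCP to the fingertips, in m); z points along the fingers, y is the direction in which the jaws open and shut (so a half turn about z gives the same grasp; the last joint's range is limited). The gripper opens to 85 mm and grips with 20 to 120 N. Pads are 22 mm wide; open, the fingers measure 114 mm over their backs; the gripper's body (76 mm by 85 mm) begins 54 mm behind the grasp point. The pads swing forward as they close: fully open they stand 13 mm farther back than shut.
Start: joints at [-1.443, 0.342, 1.524, -0, 1.275, -0.146], TCP at [0.142, -0.505, 0.256] pointing down, gripper open.
Joint ranges: [-2.53, 2.53], [-0.77, 2.02], [0.04, 2.7], [-1, 4.14], [0.28, 2.66], [-3.11, 3.11]. Speed limits (rad/s): [2.57, 2.57, 3.14, 3.14, 3.14, 3.14].

INTERFACE

Orientations are given as a unit quaternion [x, y, z, w].
In Python, from workcell import r, command_gripper, optics gives the robot as it stands. The module is installed in compiled form; this text tells all that it offers. Calls block until the motion is done:
- r.reach(position, orientation): joint-space move of the TCP to a pose.
- r.move_straight(position, orientation=None, speed=0.15, max_force=None): straight line of the TCP; orientation=None keeps the orientation; speed is the mean speed in m/s. With max_force (N) it stops when the force on the tool has changed by that much, and returns True; else False.
- r.movej(angles): joint-space move.
- command_gripper(opening, force=None): finger opening in m; force is the grip in N (None keeps the last); returns when the fingers have stopped.
- r.hold(seconds).
- r.solve_ik(position, orientation): joint angles nearest the present ones, or None.
- r.read_state(): the state.
- optics.get_image(name): name is "side" or "top"; returns (picture, depth): 400x640x3 uint8, red, green, blue; 400x640 float32, m along the optical axis (not along the pixel's ray), 0 where there is no reading.
- optics.camera_model(name): a dict with "K" (3x3 intrinsics, pixels), "R" (3x3) and "t" (3): a world point X has camera coordinates R X + t. Camera axes: x right, y down, z forward; pixel columns grow to the right and rows downward; lengths in m; the calibration is good to about 2 mm. A picture is of the moment at which its call begins. camera_model takes no time and is no camera call.
A pose or a line that the arm cannot do raises r.PlanningError and nothing moves.
- r.finish_job(): hands the job in, once; it reports no verdict.
The state is a dict: "time_s": time; "joint_positions": joint angles; "dq": joint speeds; "tau": joint torques, N m; "eef_pos": TCP position; "eef_rot": TCP orientation; "contact_force": force on the tool from outside, world axes, zero at the start; "torque": the same for the moment, N m; "grip_width": finger opening in m.
Only numpy, scipy, OpenCV 4.12 (cv2) and the standard library are available. Lean on these libraries where they do the work, as an engineer would, in place of code of your own. Each camera call takes 0.05 s, during which the arm holds its last target. There are 200 camera calls.

TASK

Take a colour reading of the fired clay tile on the tilting stand: pick up the hand-held colour reader and first hold it still for two seconds a few centimetres above the round white reference disc, its foot aimed at the disc's middle and not touching it. Then tilt the reader to match the sloped tile, set its flat foot flush on the middle of the tile and gently press until the sprung tile plate has given about half a centimetre. Finish like that, still gripping the reader and holding it flush and pressed, without changing the stand's tilt or disturbing the other things on the bench.

Things in the scene. Friction and masses are not known exactly. Their poses are not given: they have to be found in the camera images.
- reader: Hand-held colour reader, loose, standing upright on the bench on its foot. A plain grey box-shaped body 46 (its x) x 34 (its y) mm in section reaching from 10 to 54 mm height, with a narrower head (32 x 20 mm) above it up to 70 mm, on a flat black square foot 52 x 52 x 10 mm. 0.2 to 0.4 kg. Origin: centre of the foot's underside; z up along the body. Grip it by the grey body.
- reader_center (a point): The reader's centre, on its axis 35 mm above the foot's underside; axes as the reader.
- reader_foot (a point): Centre of the reader's flat foot underside (the measuring window); z points up the reader's body, the reader looks along -z.
- reference: White reference: a fixed black puck 72 mm across and 14 mm high carrying a round white disc 52 mm across and 4 mm high. Origin: centre of its underside.
- disc_top (a point): Middle of the white disc's upper face, 18 mm above the bench; z up.
- stand: Tilting sample stand, fixed to the bench: steel base 130 x 125 x 12 mm, two cheeks 108 mm apart (middle to middle) and 69 mm high on its y sides, and between them a tilting frame that carries a sprung plate with a square brown fired clay tile 84 x 84 x 8 mm on top. Origin: centre of the base's underside; z up. The frame turns about the stand's y axis, 60 mm above the bench, so that the tile's face slopes down towards the stand's -x side (roughly towards the robot).
- tile_center (a point): Middle of the tile's upper face; z is the outward normal of the sloped face, x runs up the slope, y is level. It lies 18 mm out from the tilt axis along the normal while the plate is up. It moves with the sprung plate.
- tilt (a joint): Slope of the tile's face in rad, 0 level; clamped stiffly somewhere between 0.2 and 0.5 at the start and to be left so.
- plate (a joint): How far the tile plate has been pressed in along its normal, in m: 0 up, 0.010 bottomed. Spring: starts to give at about 1 N, then 1 N per mm (about 6 N at 5 mm).
- frame_edge (a point): Middle of the upper edge of the tilting frame, under the plate, 43 mm up the slope from the tilt axis; shows whether the tilt has been changed.
- teapot: Bystander: small brown clay teapot, 94 mm across, 82 mm high, behind and left of the stand.
- teacup: Bystander: brown clay cup, 60 mm across, 42 mm high, between robot and stand.
- paddle: Bystander: flat wooden paddle, 200 x 45 x 10 mm, lying to the right.
- sample_stack: Bystander: two clay tiles 70 x 70 mm, stacked flat, 16 mm high, right behind the stand.
- brush: Bystander: flat brush with a wooden handle, about 200 mm long, lying left of the stand.
- turning_knife: Bystander: thin knife with round wooden handle, 165 mm long, 10 mm high, lying left in front of the stand.
- slip_jar: Bystander: clear closed jar, 60 mm across, 75 mm high, right in front of the stand.
Not all that is in view belongs to the job. What is shaped like the reader but purple or turquoise is not meant.

How it is judged:
On the way, in this order (a step that is already met when the one before it is completed fails the run):
1. the held reader is aimed at the middle of the white disc from a few centimetres above and held still for a second (x of disc_top in the frame of reader_foot between -0.015 and 0.015 m and y of disc_top in the frame of reader_foot between -0.015 and 0.015 m and z of disc_top in the frame of reader_foot between -0.085 and -0.01 m and linear speed of reader below 0.015 m/s and angular speed of reader below 0.1 rad/s and contact force between the fingers and reader above 1 N), for 1 s.
2. the reader's foot is pressed flush on the middle of the sloped tile (x of reader_foot in the frame of tile_center between -0.014 and 0.014 m and y of reader_foot in the frame of tile_center between -0.014 and 0.014 m and angle between the z axis of reader_foot and the z axis of tile_center, either way round below 0.05 rad and contact force between reader and stand above 1 N and value of joint plate between 0.002 and 0.0085 m and angle between reader_foot's own z axis and vertical below 1.2 rad and contact force between the fingers and reader above 1 N), for 0.3 s.
At the end, for the whole second after the job is handed in: The fingers still hold the reader; its foot is centred on the tile within 14 mm along each of the tile's axes, within 0.05 rad (3 degrees) of the tile's slope, and presses the sprung plate 2 to 8.5 mm in; the reader is at rest and touches nothing of the bench (all of step 2 and linear speed of reader below 0.015 m/s and angular speed of reader below 0.1 rad/s and contact force between reader and table below 0.1 N and height (world z) of reader_foot above 0.04 m); the arm keeps its last pose, push and grip.
It fails at once if the reader touches the white reference (contact force between reader and reference above 0.5 N).
It fails at once if the stand is pressed hard, over 25 N (contact force between reader and stand above 25 N).
It fails at once if the stand's tilt is changed by more than about 5 degrees (distance of frame_edge from where it was at the start of the episode above 0.004 m).
It fails at once if a bystander is moved by more than 2 cm (distance of any of teapot, teacup, paddle, sample_stack, brush, turning_knife, slip_jar from where it was at the start of the episode above 0.02 m).
It also fails if it takes over 48 s, if anything falls off the work surface, if the arm or the gripper's body presses on something with over 40 N, if the wrist force passes 120 N, or if a joint passes its speed limit or range.

## Working session

There is one attempt and no reset: what is moved stays moved. The work goes in short steps, each a Python script; the robot and the scene stay as the last script left them, time stands still between calls to the robot, and variables do not carry over. Pictures are saved under pics/ and viewed, about 8 in all and at most 12, crops included, and the job is handed in when it is done.

```bash
mkdir -p pics
cat > h.py <<'E'
import numpy as np, cv2
from workcell import r, command_gripper, optics
def grab(n):
    im,d=optics.get_image(n); m=optics.camera_model(n)
    return im,d,np.array(m['K']),np.array(m['R']),np.array(m['t'])
def cloud(d,K,R,t):
    v,u=np.mgrid[:d.shape[0],:d.shape[1]]
    P=np.stack([(u-K[0,2])/K[0,0]*d,(v-K[1,2])/K[1,1]*d,d],-1)
    return (P-t)@R
def proj(X,K,R,t):
    c=K@(R@np.asarray(X)+t); return c[:2]/c[2]
def ray(u,v,z,K,R,t):
    o=-R.T@t; w=R.T@np.linalg.solve(K,[u,v,1.]); return o+w*(z-o[2])/w[2]
E
python3 - <<'E'
from h import *
for n in ("top","side"):
    im,d,K,R,t=grab(n)
    cv2.imwrite(f"pics/{n}0.png",im[:,:,::-1]); np.savez(f"{n}0.npz",im=im,d=d,K=K,R=R,t=t)
    print(n,K[0,0],-R.T@t,R[2],(d>0).mean())
s=r.read_state(); print(s['eef_pos'],s['eef_rot'],s['grip_width'],s['time_s'])
E
```

```text
top 439.02705184093384 [0.40031358 0.04540274 1.23900181] [ 0.10608811 -0.01417909 -0.99425563] 0.9959765625
side 493.59873775881135 [0.45097313 0.94742946 0.80987114] [ 0.05308425 -0.7867422  -0.61499494] 0.995953125
[ 0.14193975 -0.50511252  0.25569495] [ 9.90642509e-01  1.36480565e-01 -1.76831162e-06 -6.89245254e-04] 0.08553348137749678 0.1
```

View pics/top0.png

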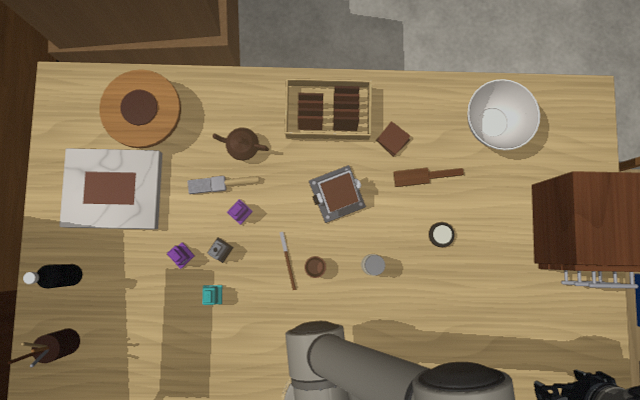

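View pics/side0.png

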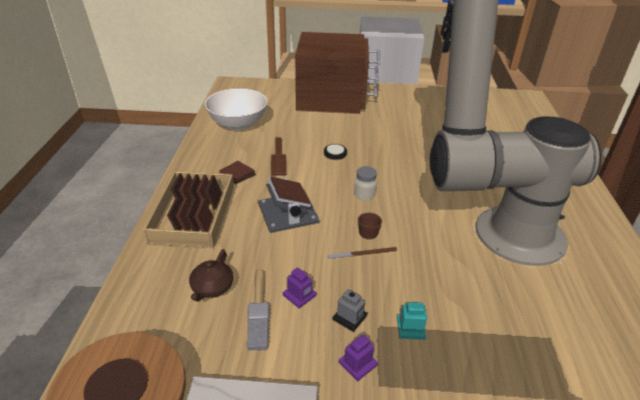

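The thing wanted could be confused with four candidates (top view): grey (220,250), purple (239,211), purple (180,255) and turquoise (212,294). I choose the grey one. The disc is at (442,234) and the stand tile at (338,193). Next I'll do a close crop and measure.

```bash
cat > m.py <<'E'
from h import *
D={n:dict(np.load(f"{n}0.npz")) for n in("top","side")}
for n in D: D[n]['P']=cloud(*[D[n][k] for k in("d","K","R","t")])
E
python3 - <<'E'
from m import *
a=cv2.resize(D['top']['im'][225:275,190:250],None,fx=6.6,fy=6.6,interpolation=2)
b=cv2.resize(D['side']['im'][280:335,320:386],None,fx=6,fy=6,interpolation=2)
c=cv2.resize(D['top']['im'][160:230,303:373],None,fx=5,fy=5,interpolation=2)
W=np.zeros((600,800,3),np.uint8)
a=cv2.resize(a,(396,300));b=cv2.resize(b,(396,300));c=cv2.resize(c,(300,300))
W[:300,:396]=a;W[:300,400:796]=b;W[300:,:300]=c
s=cv2.resize(D['side']['im'][165:240,250:325],(300,300));W[300:,400:700]=s
cv2.imwrite("pics/crop.png",W[:,:,::-1])
def rect(Q,name):
    (x,y),s,a=cv2.minAreaRect((Q[:,:2]*1000).astype(np.float32)); print(name,len(Q),np.round([x,y,*s,a],1),'zmed',np.median(Q[:,2]).round(4))
T=D['top'];P=T['P'];S=D['side']['P']
for nm,Pq,(u,v),w in(('top',P,(220,250),20),('side',S,(350,308),28)):
    Q=Pq[v-w:v+w,u-w:u+w].reshape(-1,3)
    print(nm,'hist',np.histogram(Q[:,2],np.arange(-.006,.085,.006))[0])
    for lo,hi in((.006,.09),(.047,.06),(.064,.08)):
        rect(Q[(Q[:,2]>lo)&(Q[:,2]<hi)],f'{nm} {lo}')
# disc
for n,(u,v),w in(('top',(442,234),16),('side',(335,152),16)):
    im=D[n]['im'][v-w:v+w,u-w:u+w].astype(int);m=(im.min(2)>150).astype(np.uint8)
    k,l,st,ce=cv2.connectedComponentsWithStats(m);i=1+np.argmax(st[1:,4]);c=ce[i]+[u-w,v-w]
    print('disc',n,st[i],c,ray(*c,.018,*[D[n][q] for q in 'KRt']))
# tile plane
for n,(u,v),w in(('top',(340,191),10),('side',(290,190),7)):
    Q=D[n]['P'][v-w:v+w,u-w:u+w].reshape(-1,3);c=Q.mean(0);N=np.linalg.svd(Q-c)[2][2];N*=np.sign(N[2])
    print('tile',n,c,N,'tilt',np.arccos(N[2]),'az',np.degrees(np.arctan2(-N[1],-N[0])),'res',((Q-c)@N).std())
E
```

```text
top hist [679 535  91  25   8   8   5   8  10  79  38   9  69  18   0]
top 0.006 368 [422.9 295.4 100.2  91.8  87.4] zmed 0.0514
top 0.047 119 [414.9 294.2  34.4  45.1  56.9] zmed 0.0529
top 0.064 91 [414.4 294.6  20.   32.2  55.7] zmed 0.0698
side hist [1366  887  193   50   52   43   58   57   52  133   63   36  129    3
    0]
side 0.006 869 [420.1 331.  105.6  67.4  83.5] zmed 0.0401
side 0.047 206 [415.7 295.9  33.7  47.7  56.2] zmed 0.0528
side 0.064 145 [401.5 331.1  31.2 109.2  21.6] zmed 0.0691
disc top [  7   7  19  18 256] [442.      233.90625] [ 0.46954351 -0.32545412  0.018     ]
disc side [  9   9  15   9 113] [334.99115044 148.83185841] [ 0.46959686 -0.32296585  0.018     ]
tile top [ 0.57660616 -0.03314164  0.0804274 ] [0.83381552 0.54848069 0.06261483] tilt 1.508140511435491 az -146.66323257434482 res 0.015349411545548561
tile side [ 0.57191999 -0.0190865   0.08392894] [ 0.51662506 -0.46562508  0.7185345 ] tilt 0.7691034528470387 az 137.97221861421514 res 0.009820717238871195
```

View pics/crop.png

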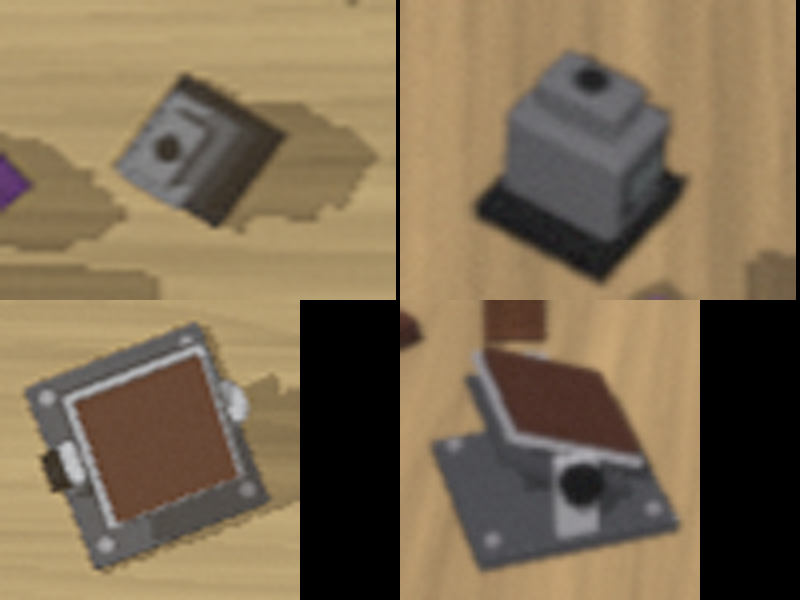

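The grey one matches the description: black foot, grey body and head. It sits at about (0.415, 0.2945), with its 34 mm axis at about 56°. My tile fit is polluted by outliers, so I'll redo it with a brown mask and a robust fit.

```bash
cat > tile.py <<'E'
from m import *
def tile(n,D,win):
    u0,u1,v0,v1=win
    im=D[n]['im'][v0:v1,u0:u1].astype(int); P=D[n]['P'][v0:v1,u0:u1]
    m=((im[...,0]-im[...,2]>18)&(im[...,0]<(150 if n=='top' else 110))).astype(np.uint8)
    k,l,st,ce=cv2.connectedComponentsWithStats(m);i=1+np.argmax(st[1:,4]);M=l==i
    Mi=cv2.erode(M.astype(np.uint8),np.ones((3,3)))>0
    Q=P[Mi];c=np.median(Q,0);Q=Q[np.linalg.norm(Q-c,axis=1)<.07]
    for _ in range(15):
        c=Q.mean(0);N=np.linalg.svd(Q-c)[2][2];N*=np.sign(N[2])
        e=np.abs((Q-c)@N);  th=max(.003,2*np.median(e)); Q=Q[e<th] if (e>=th).any() else Q
    cs=cv2.findContours(M.astype(np.uint8),0,1)[0];cn=max(cs,key=cv2.contourArea)
    K,R,t=[D[n][q] for q in'KRt'];o=-R.T@t
    pts=[]
    for p in cn[:,0]+[u0,v0]:
        w=R.T@np.linalg.solve(K,[*p,1.]);pts.append(o+w*((c-o)@N)/(w@N))
    pts=np.array(pts);y=np.cross(N,[-N[0],-N[1],0]);
    x=np.array([0,0,1])-N[2]*N;x/=np.linalg.norm(x);y=np.cross(N,x)
    q=np.c_[(pts-c)@x,(pts-c)@y].astype(np.float32)*1000
    rc=cv2.minAreaRect(q);C=c+x*rc[0][0]/1000+y*rc[0][1]/1000
    print(n,st[i],len(Q),'N',N.round(4),'tilt',np.arccos(N[2]).round(4),'slope az',np.degrees(np.arctan2(x[1],x[0])).round(2),'rect',np.round([*rc[1],rc[2]],1),'C',C.round(4),'axis',(C-.018*N).round(4))
    return C,N
if __name__=="__main__":
    tile('top',D,(315,365,165,225)); tile('side',D,(255,325,170,215))
    # base plate outline orientation/centre from top depth at z~0.012
    for n,w in(('top',(300,375,155,230)),('side',(245,330,170,240))):
        Q=D[n]['P'][w[2]:w[3],w[0]:w[1]];im=D[n]['im'][w[2]:w[3],w[0]:w[1]].astype(int)
        m=(abs(Q[...,2]-.012)<.005)&(im[...,0]-im[...,2]<20)
        m=cv2.morphologyEx(m.astype(np.uint8),cv2.MORPH_OPEN,np.ones((3,3)))>0
        (x,y),s,a=cv2.minAreaRect((Q[m][:,:2]*1000).astype(np.float32));print('base',n,m.sum(),x,y,s,a)
E
python3 tile.py
```

```text
top [  5   8  39  39 938] 657 N [-0.4096 -0.1666  0.8969] tilt 0.458 slope az 22.14 rect [86.7 83.1  0.8] C [ 0.5723 -0.0327  0.0757] axis [ 0.5797 -0.0297  0.0596]
side [ 16   0  40  33 665] 451 N [-0.3971 -0.1737  0.9012] tilt 0.4483 slope az 23.62 rect [143.7  89.1  89.4] C [ 0.5826 -0.0524  0.076 ] axis [ 0.5898 -0.0493  0.0598]
base top 530 578.5081176757812 -29.7020263671875 (127.81781768798828, 122.05017852783203) 22.725448608398438
base side 887 578.8521728515625 -26.52569580078125 (129.09323120117188, 125.57601165771484) 21.94496726989746
```

Base centre plus the 18 mm offset along the normal agrees with the brown patch. Tile centre is about (0.572, -0.032, 0.076), tilt about 0.453 rad, slope azimuth 22.4°. The disc is at (0.4695, -0.3243). Next I check IK and go above the reader.

```bash
cat >> h.py <<'E'
from scipy.spatial.transform import Rotation as Rot
def quat(zdir,ydir):
    z=np.asarray(zdir,float);z/=np.linalg.norm(z);y=np.asarray(ydir,float);y=y-z*(y@z);y/=np.linalg.norm(y)
    return Rot.from_matrix(np.c_[np.cross(y,z),y,z]).as_quat()
def az(deg): a=np.radians(deg);return np.array([np.cos(a),np.sin(a),0])
RD=np.array([.415,.2948,0]); DISC=np.array([.4695,-.3243,.018]); TC=np.array([.572,-.032,.076])
SL=22.4; TILT=.453; N=np.array([*(-np.sin(TILT)*az(SL)[:2]),np.cos(TILT)]); GA=56.3
E
python3 - <<'E'
from h import *
dn=[0,0,-1]; f=lambda q:None if q is None else np.round(q,2)
print(r.tip_extent)
for g in(GA,GA-180): print('grasp',g,f(r.solve_ik(RD+[0,0,.12],quat(dn,az(g)))),f(r.solve_ik(RD+[0,0,.041],quat(dn,az(g)))))
for g in(0,45,90,135,180,-45,-90,-135): print('disc',g,f(r.solve_ik(DISC+[0,0,.076],quat(dn,az(g)))))
for g in(0,45,90,135,180,-45,-90,-135): print('tile',g,f(r.solve_ik(TC+.041*N,quat(-N,az(SL+g)))),f(r.solve_ik(TC+.141*N,quat(-N,az(SL+g)))))
try:
    r.reach(RD+[0,0,.16],quat(dn,az(GA)))
except r.PlanningError as e:
    print(e); r.reach(RD+[0,0,.16],quat(dn,az(GA-180)))
s=r.read_state();print(s['time_s'],s['eef_pos'],s['joint_positions'])
im,d,K,R,t=grab("side");cv2.imwrite("pics/above.png",cv2.resize(im[180:360,230:470],(800,600))[:,:,::-1])
E
```

```text
0.025
grasp 56.3 [ 0.47  0.47  1.75 -0.    0.92 -0.52] [ 0.47  0.59  1.81 -0.    0.73 -0.52]
grasp -123.7 [ 0.47  0.47  1.75 -0.    0.92  2.63] [ 0.47  0.59  1.81 -0.    0.73  2.63]
disc 0 [-0.74  0.6   1.6  -0.    0.95 -0.74]
disc 45 [-0.74  0.6   1.6  -0.    0.95 -1.52]
disc 90 [-0.74  0.6   1.6  -0.    0.95 -2.31]
disc 135 [-0.74  0.6   1.6  -0.    0.95 -3.09]
disc 180 [-0.74  0.6   1.6  -0.    0.95  2.4 ]
disc -45 [-0.74  0.6   1.6  -0.    0.95  0.05]
disc -90 [-0.74  0.6   1.6  -0.    0.95  0.83]
disc -135 [-0.74  0.6   1.6  -0.    0.95  1.62]
tile 0 [-0.37  0.44  1.95  0.67  0.51 -1.31] [-0.44  0.23  1.94  0.51  0.72 -1.18]
tile 45 [-0.37  0.44  1.95  0.67  0.51 -2.15] [-0.44  0.23  1.94  0.51  0.72 -2.02]
tile 90 [-0.37  0.44  1.95  0.67  0.51 -2.88] [-0.44  0.23  1.94  0.51  0.72 -2.75]
tile 135 [-0.37  0.44  1.95  0.67  0.51  2.67] [-0.44  0.23  1.94  0.51  0.72  2.8 ]
tile 180 [-0.37  0.44  1.95  0.67  0.51  1.83] [-0.44  0.23  1.94  0.51  0.72  1.96]
tile -45 [-0.37  0.44  1.95  0.67  0.51 -0.47] [-0.44  0.23  1.94  0.51  0.72 -0.34]
tile -90 [-0.37  0.44  1.95  0.67  0.51  0.26] [-0.44  0.23  1.94  0.51  0.72  0.39]
tile -135 [-0.37  0.44  1.95  0.67  0.51  1.  ] [-0.44  0.23  1.94  0.51  0.72  1.12]
3.0833 [0.41547068 0.29425962 0.1600398 ] [ 4.65700138e-01  4.14287930e-01  1.70544919e+00 -1.76076849e-04
  1.02174188e+00 -5.15547445e-01]
```

View pics/above.png

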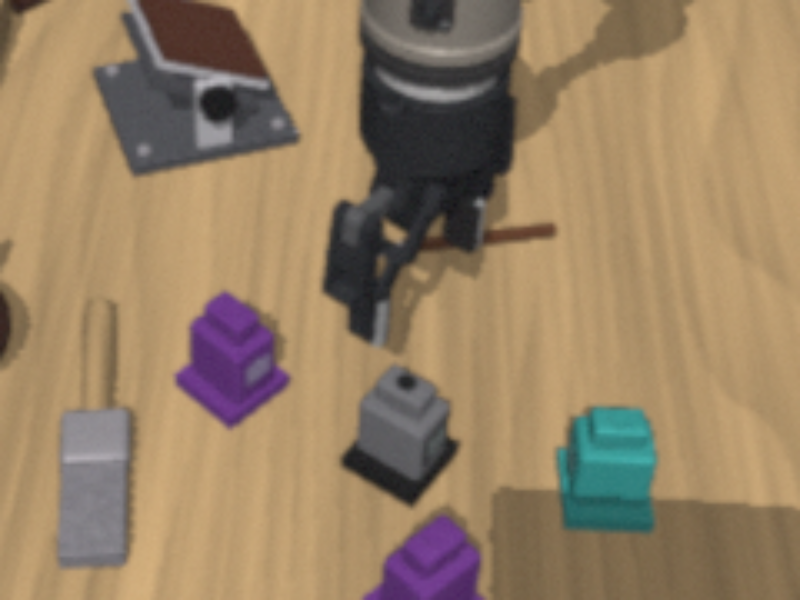

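The open jaws hang above the grey reader and line up with its narrow axis; the reader is at about (405,435) in the crop. Now I grip and lift.

Run:
```python
from h import *
q=quat([0,0,-1],az(GA))
print('bump',r.move_straight(RD+[0,0,.041],q,speed=.06,max_force=8))
s=r.read_state();print(s['eef_pos'],s['contact_force'])
command_gripper(.02,60)
s=r.read_state();print('width',s['grip_width'],s['eef_pos'],s['contact_force'])
r.move_straight(RD+[0,0,.20],q,speed=.1)
r.hold(.3)
s=r.read_state();print(s['time_s'],'width',s['grip_width'],s['eef_pos'],s['contact_force'])
im,d,K,R,t=grab("side");np.savez("side1.npz",im=im,d=d,K=K,R=R,t=t)
c=proj(s['eef_pos'],K,R,t).astype(int);print(c)
u,v=max(c[0]-60,0),max(c[1]-45,0)
cv2.imwrite("pics/held.png",cv2.resize(im[v:v+90,u:u+120],(800,600))[:,:,::-1])
```

```text
bump False
[0.41514792 0.29489354 0.04124048] [ 0.25972412  0.09011871 -0.03929139]
width 0.03336628431175418 [0.41518633 0.29493138 0.0412497 ] [-0.21826816  0.34408042  3.15106683]
7.8333 width 0.03360012178899652 [0.41495888 0.29476264 0.19982516] [-0.38539977 -0.70185769 -1.69533102]
[355 246]
```

View pics/held.png

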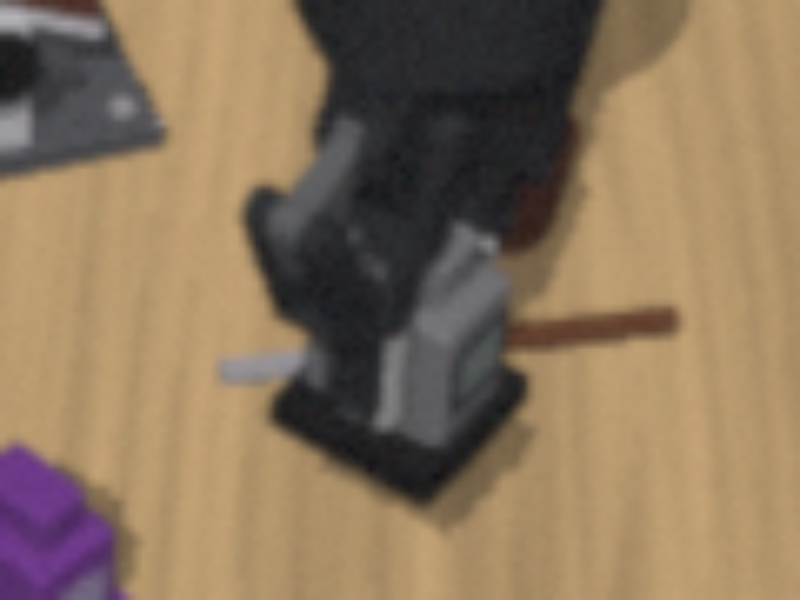

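The reader is held upright between the pads, its foot corners at about (275,405), (425,500) and (527,375). I compare those with the predicted corners, then do the reference reading.

Run:
```python
from h import *
m=np.load("side1.npz");K,R,t=m['K'],m['R'],m['t']
e=np.array([.41496,.29476,.19982-.041]);a=az(GA);b=az(GA-90)
for z in(0,.01): print(z,[((proj(e+[0,0,z]+.026*(i*a+j*b),K,R,t)-[295,201])*6.667).round().tolist() for i in(1,-1) for j in(1,-1)])
q=quat([0,0,-1],az(-30))
r.reach(DISC+[0,0,.041+.12],q)
r.move_straight(DISC+[0,0,.041+.037],q,speed=.06)
r.hold(2.4)
s=r.read_state();print(s['time_s'],s['grip_width'],s['eef_pos'],s['contact_force'],abs(s['dq']).max())
W=np.zeros((600,800,3),np.uint8)
for n,y,c in(("side",0,(335,140)),("top",300,(448,230))):
    im,d,K,R,t=grab(n);x0,y0=c[0]-60,c[1]-22
    W[y:y+300]=cv2.resize(im[y0:y0+45,x0:x0+120],(800,300))
cv2.imwrite("pics/disc.png",W[:,:,::-1])
```

```text
0 [[264.0, 422.0], [421.0, 509.0], [371.0, 320.0], [525.0, 402.0]]
0.01 [[266.0, 396.0], [423.0, 483.0], [373.0, 295.0], [528.0, 376.0]]
14.0417 0.033179984421717844 [ 0.46948905 -0.32429658  0.09599643] [ 0.04735918 -0.21862158 -1.44755993] 0.0015901127668347787
```

View pics/disc.png

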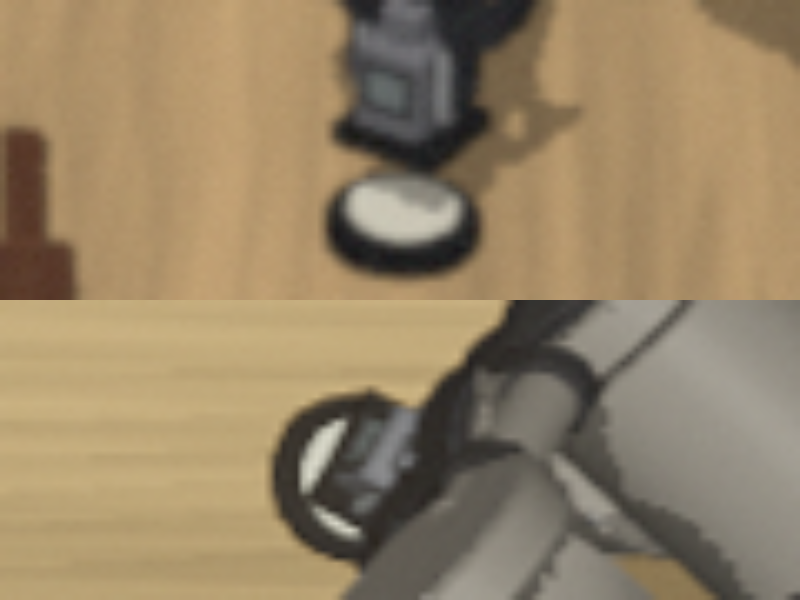

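The reader is still and the foot hangs clear, centred over the white disc (side crop: foot centre ~410, disc centre ~402, about 2 mm). Next I pre-position above the tile along its normal and look from close by.

Run:
```python
from h import *
r.move_straight(DISC+[0,0,.041+.14],speed=.12)
q=quat(-N,az(SL-90))
r.reach(TC+(.041+.10)*N,q)
r.move_straight(TC+(.041+.015)*N,q,speed=.08,max_force=8)
r.hold(.3)
s=r.read_state();print(s['time_s'],s['grip_width'],s['eef_pos'],TC+.056*N,s['contact_force'],s['torque'])
print('zerr',np.arccos(-Rot.from_quat(s['eef_rot']).as_matrix()[:,2]@N))
W=np.zeros((600,800,3),np.uint8)
for n,x,f in(("side",0,1),("top",400,1)):
    im,d,K,R,t=grab(n);c=proj(TC+.02*N,K,R,t).astype(int);x0,y0=c[0]-40,c[1]-60
    np.savez(f"{n}2.npz",im=im,d=d,K=K,R=R,t=t)
    W[:,x:x+400]=cv2.resize(im[y0:y0+120,x0:x0+80],(400,600))
    f0=s['eef_pos']-.041*N;sl=np.cross(az(SL+90),N)
    for nm,o,h in(('tile',TC,.042),('foot',f0,.026)): print(n,nm,[((proj(o+h*(i*sl+j*az(SL+90)),K,R,t)-[x0,y0])*5+[x,0]).round().tolist() for i,j in((1,1),(1,-1),(-1,-1),(-1,1))])
cv2.imwrite("pics/tile.png",W[:,:,::-1])
```

```text
17.7333 0.033351600984973584 [ 0.54936913 -0.04142617  0.12663553] [ 0.54934008 -0.04133974  0.12635174] [ 0.14307544  0.55164692 -2.36958105] [-0.1149246   0.28343565  0.05636805]
zerr 0.0005011179442323913
side tile [[133.0, 368.0], [90.0, 271.0], [234.0, 304.0], [283.0, 400.0]]
side foot [[166.0, 329.0], [138.0, 270.0], [228.0, 291.0], [259.0, 350.0]]
top tile [[497.0, 250.0], [644.0, 193.0], [690.0, 334.0], [546.0, 389.0]]
top foot [[540.0, 273.0], [632.0, 238.0], [661.0, 326.0], [571.0, 361.0]]
```

View pics/tile.png

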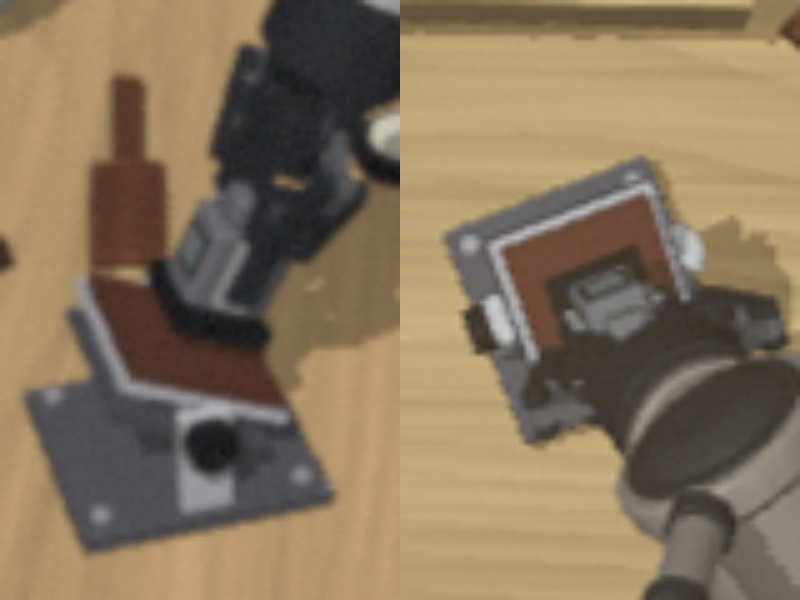

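The picture shows the foot parallel to the tile (side: foot edge slope ~0.17, tile edge ~0.18) and centred in the top view. The side view suggests it sits 2–4 mm down-slope, so I shift 2 mm up. I then press slowly with a force stop and compare force with travel.

Run:
```python
from h import *
q=quat(-N,az(SL-90));sl=np.cross(az(SL+90),N);C=TC+.002*sl
r.move_straight(C+.056*N,q,speed=.03); r.hold(.4)
f0=np.array(r.read_state()['contact_force'])
def rep(tag):
    s=r.read_state();g=np.array(s['contact_force'])-f0
    print(tag,round(s['time_s'],2),'gap mm',((s['eef_pos']-TC)@N*1e3-41).round(2),'Fn',(g@N).round(2),'F',g.round(2),'M',np.round(s['torque'],2),'w',s['grip_width'])
    return g@N
rep('start')
for g in(.008,.004,.002,0,-.001,-.002,-.003,-.004,-.005,-.006):
    hit=r.move_straight(C+(.041+g)*N,q,speed=.02,max_force=6); r.hold(.15)
    F=rep(g)
    if hit or F>5.2: break
```

```text
start 18.48 gap mm 15.0 Fn 0.0 F [0. 0. 0.] M [-0.13  0.33  0.02] w 0.03349395671325878
0.008 19.13 gap mm 8.03 Fn -0.1 F [0.44 0.52 0.19] M [-0.13  0.41 -0.02] w 0.033495095702585846
0.004 19.63 gap mm 4.0 Fn 0.57 F [0.55 0.16 0.91] M [-0.08  0.36 -0.02] w 0.03333552529861874
0.002 20.03 gap mm 2.01 Fn 0.3 F [0.28 0.09 0.47] M [-0.13  0.33  0.07] w 0.03334427191738814
0 20.43 gap mm 0.06 Fn 1.32 F [0.12 0.78 1.67] M [-0.19  0.26 -0.08] w 0.033368009390634924
-0.001 20.83 gap mm -0.93 Fn 1.24 F [0.69 0.11 1.71] M [-0.16  0.2  -0.03] w 0.03327758305937755
-0.002 21.23 gap mm -1.96 Fn 3.01 F [ 0.66 -0.34  3.59] M [-0.18  0.24 -0.04] w 0.03341016919847719
-0.003 21.63 gap mm -2.92 Fn 3.72 F [-0.04 -0.93  3.95] M [-0.16  0.21 -0.09] w 0.03330602201000964
-0.004 22.03 gap mm -3.93 Fn 4.68 F [-0.16 -1.07  4.94] M [-0.16  0.17 -0.08] w 0.03348770120109361
-0.005 22.43 gap mm -4.94 Fn 5.79 F [-0.47 -1.55  5.94] M [-0.28  0.16 -0.08] w 0.03315216512587134
```

At a gap of -4.9 mm the normal force is 5.8 N, so travel and spring law agree at about 5 mm. One last look before handing in.

Run:
```python
from h import *
r.hold(.5);W=np.zeros((600,800,3),np.uint8)
for n,x in(("side",0),("top",400)):
    im,d,K,R,t=grab(n);c=proj(TC+.02*N,K,R,t).astype(int);x0,y0=c[0]-40,c[1]-60
    W[:,x:x+400]=cv2.resize(im[y0:y0+120,x0:x0+80],(400,600))
cv2.imwrite("pics/end.png",W[:,:,::-1]);s=r.read_state();print(s['time_s'],s['contact_force'],abs(s['dq']).max())
```

```text
23.0333 [-0.37842469 -1.48521024  3.02773179] 0.0011105831618519974
```

View pics/end.png

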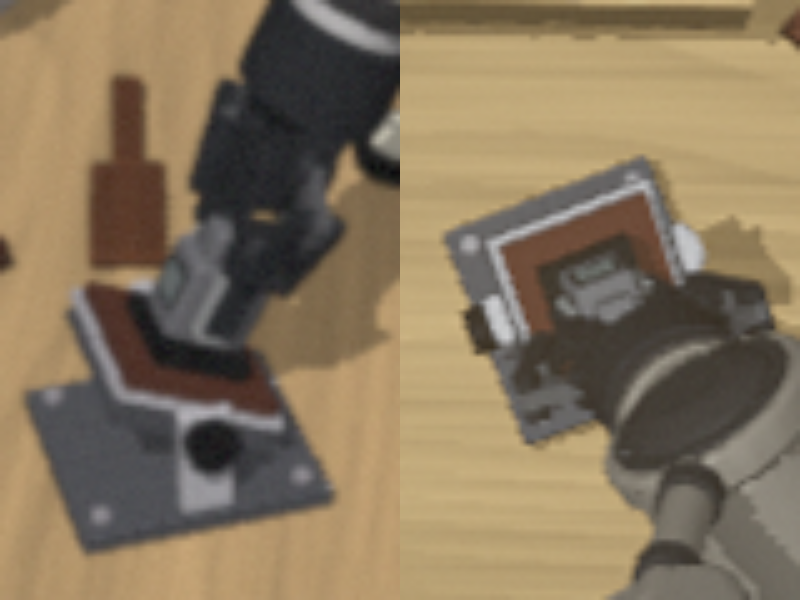

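The foot lies flush on the tile. In the side view the foot's near-edge midpoint (~203,372) lines up with the tile's (~203,402), and in the top view it is centred between the tile's sides. Handing in.

```bash
python3 -c "
from h import *
r.finish_job()"
```

```text
the job is handed in; nothing more can be done
```

The job is handed in at about 23 s of the 48 s allowed; no verdict is reported.

- **Reference reading:** I picked up the grey reader with a 60 N grip. I held it still for 2.4 s about 37 mm above the white disc, centred to about 2 mm in the side view.
- **Tile press:** I tilted it to the measured slope of about 0.453 rad, set the foot on the middle of the tile and pressed about 5 mm.
- **Press depth:** Travel past the expected contact was 4.9 mm and the normal force was 5.8 N, which agrees with the spring law of about 6 N at 5 mm.
- **Final state:** The last pictures showed the foot flush and centred. The arm was at rest, the grip still held the body (33 mm opening), and the stand in view looked unchanged.
- **Disagreements:** Before contact, the side view put the reader 2–4 mm down-slope while the top view showed no offset. I shifted it 2 mm up-slope. A sideways force of about 1.5 N was also present at the end.
- **Not checked:** I did not measure the stand's tilt or the bystanders' positions again at the end. No unexpected contact showed in the forces I read.

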